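# Open the syringe pump for loading

### The job

Make the syringe pump ready for its syringe. First slide the pusher block back along its rods until its pointer stands right opposite the point of the rider on the scale, and then pull the sprung barrel clamp straight up by its knob as far as it will go, so that its locating pin is well clear of its hole. Finish still holding the clamp fully up against its spring, so that a colleague can lay the syringe in; leave the pusher where you set it and do not disturb the things round about.

Things in the scene. Friction and masses are not known exactly. Their poses are not given: they have to be found in the camera images.
- pump: syringe pump, a fixed white instrument, 140 mm (its x) x 320 mm (its y) x 64 mm high to its deck; origin at the centre of its underside; -x is its front (display, keys), z up. On deck: pusher block on two rods along y in the -y half, V cradle with the clamp in the +y half, scale bar on the front edge. Fixed parts reach up to 108 mm above the worktop at the drive, 104 mm at the clamp
- pusher_grip (a point): middle of the black ribbed finger grip on top of the grey pusher block. The grip is 36 mm in the pump's x, 14 mm in its y, and stands from 106 to 152 mm above the worktop; this point lies at 136 mm, on the line of the block's front pointer. Axes as the pump's
- pusher (a joint): travel of the pusher block in m: 0 = by the cradle (towards the pump's +y), growing as it slides towards the pump's -y end, to 0.112. About 2 N of friction; it stays where it is left; the drive nut is already disengaged
- rider: rider, a small dark steel saddle 12 mm wide clamped on the scale bar by a thumbscrew, fixed; its point faces the pusher. Origin at the middle of its width, 72 mm above the worktop; axes as the pump's. The pusher is set when pusher_grip has the same place along the pump's y as this origin
- clamp_knob (a point): on the axis of the clamp's black pull knob, at the underside of its head, 140 mm above the worktop with the clamp down. Above: the head, 30 mm across, 12 mm high. Below: the neck, 18 mm across, 23 mm long, down to a collar 26 mm across and 3 mm high on the aluminium crossbar (100 mm in the pump's x, 16 mm in y, top at 114 mm)
- clamp (a joint): lift of the barrel clamp (knob, crossbar, guide post and locating pin move as one) straight up, in m: 0 = down and seated, 0.026 = fully up at its stop. A spring draws it down: about 7 N at 0, 14 N fully up with its weight; it falls shut when let go
- seat_hole (a point): mouth of the seat hole (11 mm wide) in the aluminium block in front of the cradle, 100 mm above the worktop; the locating pin dips 10 mm into it when the clamp is down
- pin_tip (a point): lower end of the clamp's locating pin, 8 mm in diameter, under the front end of the crossbar
- syringe: clear plastic syringe lying loose in front of the pump, 22 mm thick, 125 mm long, not to be touched; origin under its middle, x along it
- beaker: glass beaker, 54 mm wide, 71 mm high, loose by the cradle end of the pump, a bystander; origin under its centre
- timer: white digital timer 70x64x17 mm, loose, a bystander; origin under its centre
- tip_box: box of pipette tips 90x120x70 mm, loose, a bystander; origin under its centre
- slide_box: green slide box 99x150x35 mm, loose, a bystander; origin under its centre
- petri_a: petri dish 91 mm wide, 17 mm high, loose, a bystander; origin under its centre
- marker: felt marker 136 mm long, loose, a bystander; origin under its middle

How it is judged:
By the outcome, as a careful person would: the job done as asked, in the order asked, and still so for the second after the job is handed in, while the arm keeps its last pose, push and grip.
It also fails if it takes over 48 s, if anything falls off the work surface, if the arm or the gripper's body presses on something with over 40 N, if the wrist force passes 120 N, or if a joint passes its speed limit or range.

### The arm

A 7-joint arm with a two-finger parallel gripper is mounted at the origin on a cart in front of the work surface, level with it; the furniture and walls round the work are solid. World frame = base frame: x ahead of the robot, y to its left, z up, the work surface at z = 0. Lengths are in m, angles in rad, forces in N, time in s.
With the tool pointing down it reaches from about 0.35 to 0.9 m from the base axis. Payload 8.1 kg.
Tool frame: the origin (TCP) lies midway between the tips of the shut fingers; the grasp point (between the pads) lies 19 mm behind it (r.grip_depth is the distance from the TCP to the grasp point, in m); x points along the fingers, y is the direction in which the jaws open and shut, and the axes are right-handed (so a half turn about x gives the same grasp; the last joint's range is limited). The gripper opens to 92 mm and grips with 3 to 60 N. Pads are 19 mm wide; open, the fingers measure 130 mm over their backs; the gripper's body (75 mm by 190 mm) begins 47 mm behind the grasp point.
Start: joints at [1.015, 0.434, 0.025, 1.573, -0.012, 1.134, -0.075], TCP at [0.273, -0.562, 0.227] pointing down, gripper open.
Joint ranges: [-2.62, 2.62], [-0.44, 2.09], [-1.27, 1.32], [0.08, 2.57], [-1.32, 4.46], [0.12, 2], [-2.74, 2.74]. Speed limits (rad/s): [2.22, 2.22, 3.01, 3.01, 3.14, 3.14, 3.14].

### API

Orientations are given as a 3x3 rotation matrix whose columns are the frame's x, y, z axes.
In Python, from rig import read_state, camera, camera_info, order, r gives the robot as it stands.
- The arm moves only by the tool carry_out, never from a script. Its argument "motion" is a list of rows, each a list of 7 numbers: the shift along the world's x, y, z in mm, then the turn, a rotation vector about the world's x, y, z in degrees, then the opening, from -1 (shut) to 1 (fully open). In form: [[x, y, z, ax, ay, az, fingers], ...]. A call has 1 to 12 rows; each row shifts and turns the commanded pose from where the row before left it; what a row does not reach is not made up. A row lasts 1/12 s, in which the tool goes at most 41.7 mm and 7.16 degrees, less where a joint would pass 70% of its speed; a pose out of reach is approached as far as the arm can. A call is refused whole if a number of a shift passes 41.7 or a number of a turn 7.16, either way. A call with a gripper value outside its range is refused whole. The fingers move at their own pace and stop on an object; the grip force is fixed at half the most. Time passes only in rows, so rows that do not move let the fingers close. It gives the time, the measured TCP pose, the force and the opening at its end, in the units of the state.
- read_state(): the state, without advancing time (a new reading comes with each control period).
- camera(name): name is "side" or "top"; returns the picture (480x640x3 uint8, blue, green, red); there is no depth.
- camera_info(name): a dict with "fx", "fy", "cx", "cy" (pixels), "world_from_camera" (4x4, takes a point from camera to world coordinates). Camera axes: x right, y down, z forward; pixel columns grow to the right and rows downward; lengths in m; the calibration is good to about 2 mm. A picture is of the moment at which its call begins. camera_info takes no time and is no camera call.
- order.sign_off(): hands the job in, once; it reports no verdict.
The state is a dict: "time_s": time; "joints": joint angles; "joint_vel": joint speeds; "tau": joint torques, N m; "position": TCP position; "tcp_rot": TCP orientation; "contact_force": force on the tool from outside, world axes, zero at the start; "wrist_torque": the same for the moment, N m; "opening": finger opening in m.
Only numpy, scipy, OpenCV 4.12 (cv2) and the standard library are available. Lean on these libraries where they do the work, as an engineer would, in place of code of your own. Each camera call takes 0.05 s, during which the arm holds its last target.

## Working session

There is one attempt and no reset: what is moved stays moved. The work goes in short steps, Python scripts to look and compute and a tool call to move; the robot and the scene stay as the last step left them, time stands still between calls to the robot, and variables do not carry over. Pictures are saved under pics/ and viewed, and the job is handed in when it is done.

Besides the shell and the picture viewer there is one more tool, called after "Emit:" as name(argument=value, ...), one argument or row to a line, values as JSON. carry_out: Moves the arm, as the interface text tells. Its arguments: {"type":"object","properties":{"motion":{"type":"array"}},"required":["motion"]}

```bash
ls; mkdir -p pics; python3 - <<'E'
from rig import read_state,camera,camera_info,r
import cv2
s=read_state();print({k:s[k] for k in("time_s","position","tcp_rot","contact_force","opening")})
for n in("side","top"):
    cv2.imwrite(f"pics/{n}0.png",camera(n)); print(n,camera_info(n))
E
```

```text
pics
{'time_s': 0.0, 'position': array([ 0.27316296, -0.5616048 ,  0.22594648]), 'tcp_rot': array([[-7.85554608e-04,  4.37436188e-01, -8.99249111e-01],
       [ 1.30859591e-03, -8.99248169e-01, -4.37436873e-01],
       [-9.99998835e-01, -1.52038426e-03,  1.33981338e-04]]), 'contact_force': array([ 0.17995134, -0.03435494, -0.17421521]), 'opening': 0.09172090875323255}
side {'fx': 552.5995974042953, 'fy': 552.5995974042953, 'cx': 317.20904685180363, 'cy': 240.787208778999, 'world_from_camera': array([[-0.93484908, -0.15803913,  0.31793211,  0.01588424],
       [-0.35490014,  0.39034548, -0.84951533,  1.22478636],
       [ 0.0101533 , -0.90700278, -0.42100222,  0.70568752],
       [ 0.        ,  0.        ,  0.        ,  1.        ]])}
top {'fx': 523.2529367542237, 'fy': 523.2529367542237, 'cx': 320.67536789376317, 'cy': 241.22167076908875, 'world_from_camera': array([[-0.02130399, -0.99577804,  0.08928738,  0.34075724],
       [-0.99970182,  0.02228336,  0.0099862 ,  0.00331865],
       [-0.01193366, -0.08904801, -0.99595584,  1.51095071],
       [ 0.        ,  0.        ,  0.        ,  1.        ]])}
```

View pics/side0.png

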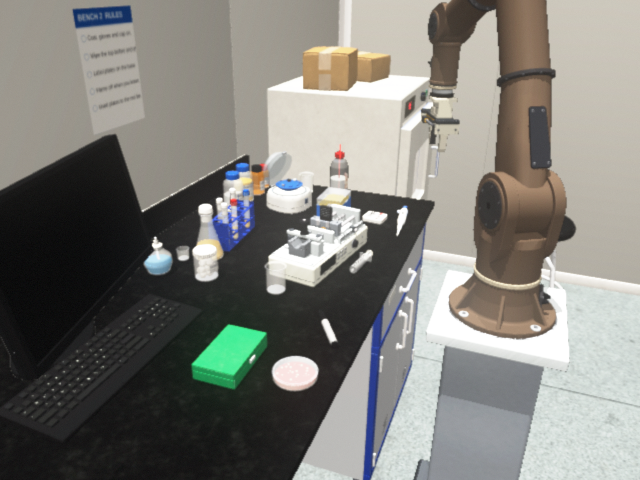

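View pics/top0.png

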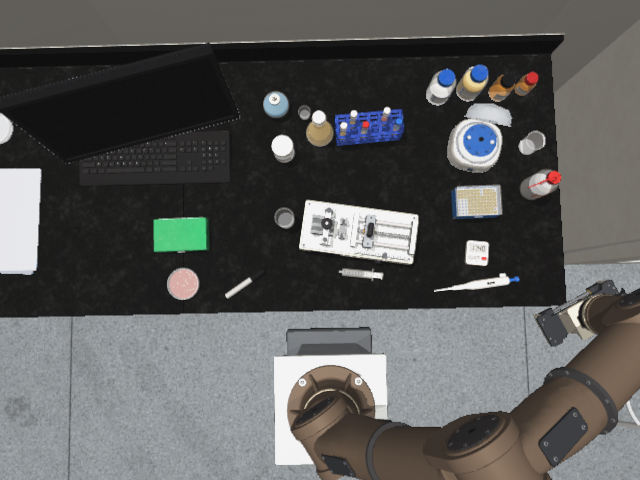

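The pump lies at about pixels (300–418, 200–264) in the top view and (272–368, 205–280) in the side view. I'll enlarge both.

```bash
python3 - <<'E'
import cv2
a=cv2.imread("pics/top0.png")[190:290,290:430]; cv2.imwrite("pics/top0z.png",cv2.resize(a,None,fx=5.7,fy=5.7,interpolation=cv2.INTER_CUBIC))
a=cv2.imread("pics/side0.png")[195:290,260:385]; cv2.imwrite("pics/side0z.png",cv2.resize(a,None,fx=6,fy=6,interpolation=cv2.INTER_CUBIC))
E
```

```text
(no output)
```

View pics/top0z.png

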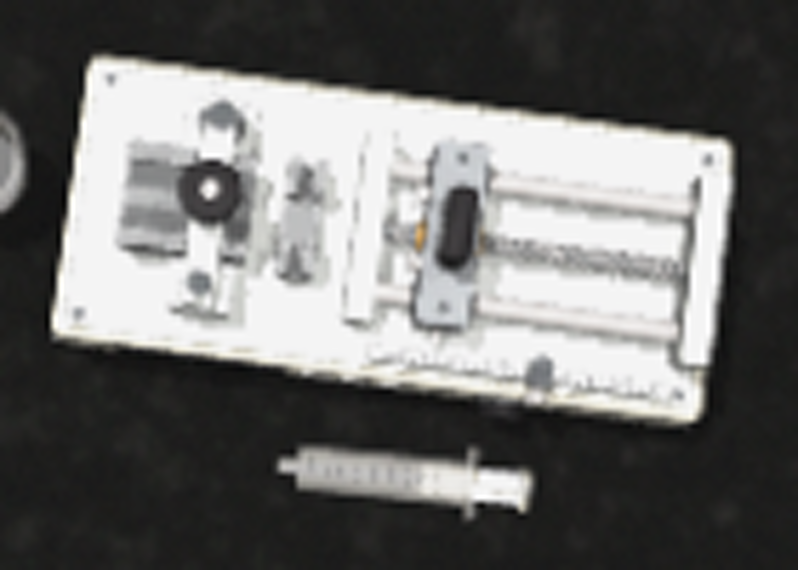

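View pics/side0z.png

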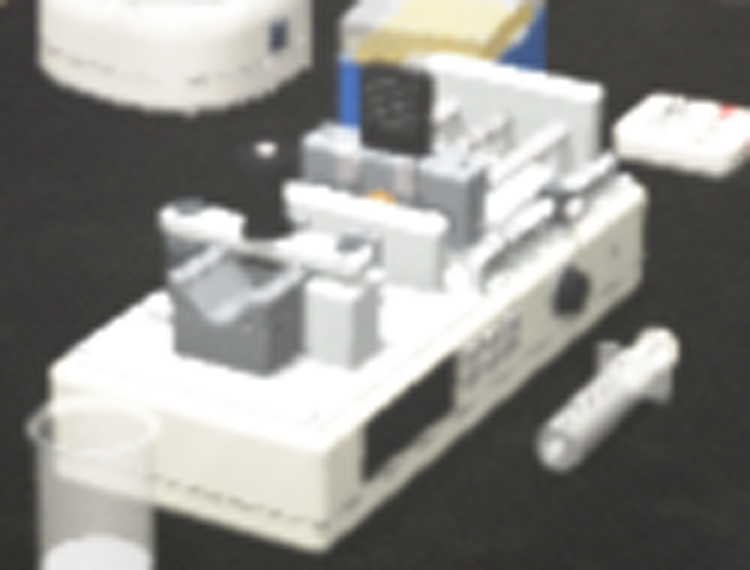

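```bash
cat > h.py <<'E'
import numpy as np, cv2
from rig import camera_info
def ray(n,u,v):
    c=camera_info(n);T=c["world_from_camera"]
    d=T[:3,:3]@np.array([(u-c["cx"])/c["fx"],(v-c["cy"])/c["fy"],1]);return T[:3,3],d
def onz(n,u,v,z):
    o,d=ray(n,u,v);return o+d*(z-o[2])/d[2]
def tri(p,q):
    o1,d1=ray("top",*p);o2,d2=ray("side",*q)
    A=np.stack([d1,-d2],1);s=np.linalg.lstsq(A,o2-o1,rcond=None)[0]
    a=o1+s[0]*d1;b=o2+s[1]*d2
    return (a+b)/2,np.linalg.norm(a-b)
def proj(n,P):
    c=camera_info(n);T=c["world_from_camera"];q=T[:3,:3].T@(np.array(P)-T[:3,3]);return np.array([c["fx"]*q[0]/q[2]+c["cx"],c["fy"]*q[1]/q[2]+c["cy"]])
E
python3 - <<'E'
from h import *
im=cv2.imread("pics/top0.png");S=8
x0,y0,x1,y1=295,195,425,270
b=cv2.resize(im[y0:y1,x0:x1],None,fx=S,fy=S,interpolation=cv2.INTER_CUBIC)
g=cv2.cvtColor(b,cv2.COLOR_BGR2GRAY)
f=lambda u,v:((u+.5)/S-.5+x0,(v+.5)/S-.5+y0)
# white body outline, far edge
w=(g>130).astype(np.uint8)
cs=max(cv2.findContours(w,cv2.RETR_EXTERNAL,cv2.CHAIN_APPROX_NONE)[0],key=cv2.contourArea)
print("hull quad",[ (f(*p[0]),onz("top",*f(*p[0]),.064)[:2].round(4)) for p in cv2.approxPolyDP(cv2.convexHull(cs),40,True)])
# far edge: topmost white per column
us=[];P=[]
for u in range(int((312-x0)*S),int((412-x0)*S)):
    col=np.nonzero(g[:,u]>130)[0]
    P.append(onz("top",*f(u,col[0]),.064)[:2])
vx,vy,*_=cv2.fitLine(np.array(P,np.float32),cv2.DIST_HUBER,0,.01,.01).ravel()
print("far edge dir",vx,vy,"yaw",np.degrees(np.arctan2(-vx*np.sign(vy),abs(vy))))
for th in (70,100,130):
  m=(g<th).astype(np.uint8)
  for c in cv2.findContours(m,cv2.RETR_LIST,cv2.CHAIN_APPROX_NONE)[0]:
    A=cv2.contourArea(c)/S/S
    M=cv2.moments(c)
    if 8<A<200:
        u,v=M["m10"]/M["m00"],M["m01"]/M["m00"]
        print(th,round(A,1),np.round(f(u,v),2),cv2.minAreaRect(c)[1:])
E
```

```text
hull quad [((np.float64(305.5625), np.float64(200.1875)), array([0.5866, 0.0576])), ((np.float64(416.8125), np.float64(214.1875)), array([ 0.54  , -0.2513])), ((np.float64(411.9375), np.float64(262.6875)), array([ 0.4054, -0.2328])), ((np.float64(299.5625), np.float64(248.5625)), array([0.4513, 0.0768]))]
far edge dir 0.15761378 0.98750085 yaw -9.0684185
70 63.4 [370.04 229.7 ] ((44.344261169433594, 113.86883544921875), 10.3888578414917)
70 20.5 [326.47 222.62] ((41.0, 40.0), 0.0)
70 83.0 [326.63 223.17] ((85.23479461669922, 79.23233795166016), 84.0938491821289)
100 78.3 [369.99 229.76] ((51.583740234375, 118.35716247558594), 9.7824068069458)
100 13.6 [326.38 222.64] ((31.819805145263672, 33.941123962402344), 45.0)
100 107.5 [326.85 223.68] ((108.16619110107422, 93.67073059082031), 88.56790161132812)
130 12.8 [384.18 255.54] ((38.04717254638672, 33.835567474365234), 87.95458984375)
130 10.3 [365.11 246.17] ((78.16429138183594, 30.308603286743164), 31.504268646240234)
130 8.6 [341.31 236.74] ((36.63882827758789, 43.940616607666016), 24.567171096801758)
130 11.0 [316.39 233.5 ] ((82.73346710205078, 13.309017181396484), 7.352379322052002)
130 16.3 [409.67 236.58] ((22.68360710144043, 155.68846130371094), 6.753573894500732)
130 102.4 [370.42 230.11] ((81.74493408203125, 124.32412719726562), 9.309940338134766)
130 10.2 [326.35 222.67] ((26.870054244995117, 28.991378784179688), 45.0)
130 9.7 [342.73 222.29] ((25.055015563964844, 47.62933349609375), 29.744882583618164)
130 141.0 [326.89 224.24] ((127.35227966308594, 108.98316192626953), 11.956583976745605)
130 14.3 [329.3  210.16] ((60.79621887207031, 31.061214447021484), 29.24882698059082)
```

```bash
python3 - <<'E'
from h import *
im=cv2.imread("pics/side0.png")
for (x0,y0,x1,y1),n in (((295,195,335,250),"a"),((340,212,368,242),"b")):
    a=im[y0:y1,x0:x1];cv2.imwrite(f"pics/side0{n}.png",cv2.resize(a,None,fx=14,fy=10 if 0 else 14,interpolation=cv2.INTER_CUBIC)[:600])
ex=np.array([.9875,-.1576]);ey=np.array([.1576,.9875]);c=np.array([.4958,-.0874])
for nm,p,z in(("grip",(370.0,229.73),.152),("knob",(326.55,222.9),.152),("rider",(384.18,255.54),.08)):
    P=onz("top",*p,z);d=P[:2]-c;print(nm,P.round(4),"pump",(d@ex).round(4),(d@ey).round(4),"side proj",proj("side",P).round(1))
E
```

```text
grip [ 0.4898 -0.1124  0.152 ] pump -0.002 -0.0256 side proj [326.6 206.4]
knob [0.5103 0.0006 0.152 ] pump 0.0005 0.0891 side proj [304.3 220. ]
rider [ 0.4258 -0.1552  0.08  ] pump -0.0584 -0.0779 side proj [352.5 228.1]
```

View pics/side0a.png

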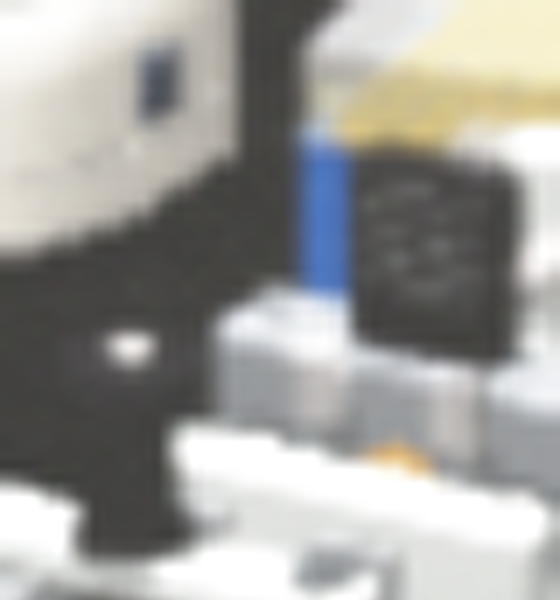

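View pics/side0b.png

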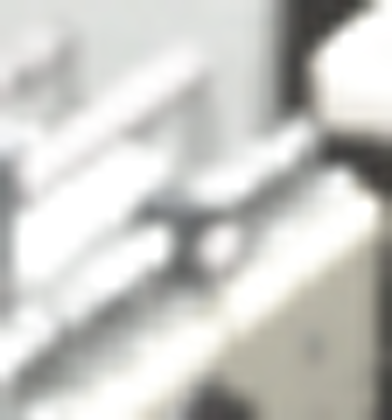

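```bash
python3 - <<'E'
from h import *
im=cv2.imread("pics/top0.png")
a=im[215:268,352:402];cv2.imwrite("pics/top0r.png",cv2.resize(a,None,fx=11,fy=11,interpolation=cv2.INTER_CUBIC))
print(cv2.cvtColor(im,cv2.COLOR_BGR2GRAY)[248:264,374:396])
for n,p,q in(("knobtop",(326.38,222.64),(303.8,219.5)),("griptop",(370,229.73),(325.7,206)),("rider",(384.18,255.54),(353.4,228.2))):print(n,tri(p,q))
E
```

```text
[[215 242 244 244 244 244 244 244 244 226 218 217 217 216 216 190 183 182
  166 166 154 151]
 [215 242 244 244 244 244 244 244 244 244 244 244 244 244 244 225 217 217
  216 216 216 189]
 [227 243 244 244 244 244 244 244 244 244 244 244 244 244 244 244 244 244
  244 244 244 225]
 [242 244 244 244 244 244 244 244 244 244 241 240 243 244 244 244 244 244
  244 244 244 244]
 [244 241 243 242 241 243 244 244 241 238 206 191 233 243 244 244 244 244
  244 244 244 244]
 [243 225 242 234 218 239 243 244 218 172 149 140 149 235 243 244 244 244
  244 244 244 244]
 [235 221 239 234 221 230 240 243 189 128 123 129 131 219 243 241 243 243
  242 244 244 244]
 [172 184 213 235 216 232 215 234 153 119 119 119 128 235 241 226 240 240
  237 237 243 242]
 [216 203 188 167 156 143 153 166 119 116 124 124 138 199 212 213 239 238
  243 195 241 236]
 [242 231 235 210 217 209 219 213 133 117 131 127 127 166 199 204 217 182
  232 182 228 235]
 [222 226 227 230 230 233 237 237 186 179 178 145 140 218 242 239 197 175
  170 152 159 181]
 [106 117 132 140 171 187 202 179 193 221 232 191 197 209 237 211 195 210
  213 227 234 242]
 [ 55  61  61  94 106 104 100  94 156 181 199 157 188 207 215 221 227 230
  235 238 240 239]
 [ 32  39  46  54  57  49  38  34  61  65  66  89 106  94  93  99 114 129
  165 185 202 213]
 [ 33  39  43  50  55  45  36  28  21  21  21  21  33  23  34  51  69  72
   88  95  92  94]
 [ 28  29  28  27  30  35  32  25  22  22  22  22  21  22  22  23  23  21
   23  23  35  38]]
knobtop (array([0.5111843 , 0.00109954, 0.15341491]), np.float64(0.0006778568978500032))
griptop (array([ 0.49096984, -0.11193018,  0.15293065]), np.float64(0.0026336893922537206))
rider (array([ 0.4246823 , -0.15550405,  0.07984505]), np.float64(0.0024333815401037175))
```

View pics/top0r.png

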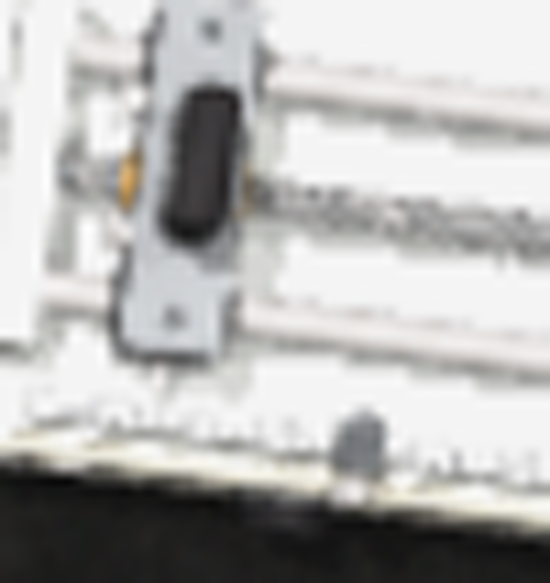

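Emit:
carry_out(
  motion=[
    [18,37,3,0,0,-3,1],
    [18,37,3,0,0,-3,1],
    [18,37,3,0,0,-3,1],
    [18,37,3,0,0,-3,1],
    [18,37,3,0,0,-3,1],
    [18,37,3,0,0,-3,1],
    [18,37,3,0,0,-3,1],
    [18,37,3,0,0,-3,1],
    [18,37,0,0,0,-3,1],
    [18,37,0,0,0,-3,1],
    [18,37,0,0,0,-3,1],
    [0,0,0,0,0,0,1],
  ],
)

```text
time_s: 1.1
position: [0.4747, -0.146, 0.2507]
tcp_rot: [[0.002, -0.116, -0.993], [0.004, -0.993, 0.116], [-1.0, -0.004, -0.001]]
contact_force: [-0.1, 1.0, -0.2]
opening: 0.0918
```

```bash
python3 - <<'E'
from h import *
from rig import read_state
ey=np.array([.1576,.9875]);c=np.array([.4958,-.0874])
for z in(.072,.076,.08):print("rider",z,(onz("top",384.3,254,z)[:2]-c)@ey)
s=read_state();print(s["time_s"],s["position"],np.degrees(np.arctan2(s["tcp_rot"][1,1],s["tcp_rot"][0,1])),s["tcp_rot"][:,0].round(4))
E
```

```text
rider 0.072 -0.0785303985667434
rider 0.076 -0.07813099552773148
rider 0.08 -0.07773159248871951
1.1 [ 0.47466158 -0.14601823  0.25072648] -96.65540014653459 [ 0.0016  0.0038 -1.    ]
```

Emit:
carry_out(
  motion=[
    [8,17,0,0,0,-1.2,0],
    [7.5,17,0,0,0,-1.2,0],
    [0,0,-30,0,0,0,0],
    [0,0,-30,0,0,0,0],
    [0,0,0,0,0,0,0],
    [0,0,0,0,0,0,0],
  ],
)

```text
time_s: 1.6
position: [0.4856, -0.1211, 0.1899]
tcp_rot: [[-0.004, -0.164, -0.986], [0.001, -0.986, 0.164], [-1.0, 0.0, 0.004]]
contact_force: [-0.4, 0.5, -0.5]
opening: 0.0562
```

```bash
python3 - <<'E'
from rig import camera,read_state
import cv2
print(read_state()["opening"])
for n,(x0,y0,x1,y1) in(("side",(250,150,390,280)),("top",(290,190,430,290))):
    cv2.imwrite(f"pics/{n}1.png",cv2.resize(camera(n)[y0:y1,x0:x1],None,fx=4.5,fy=4.5,interpolation=cv2.INTER_CUBIC))
E
```

```text
0.056205662568802495
```

View pics/side1.png

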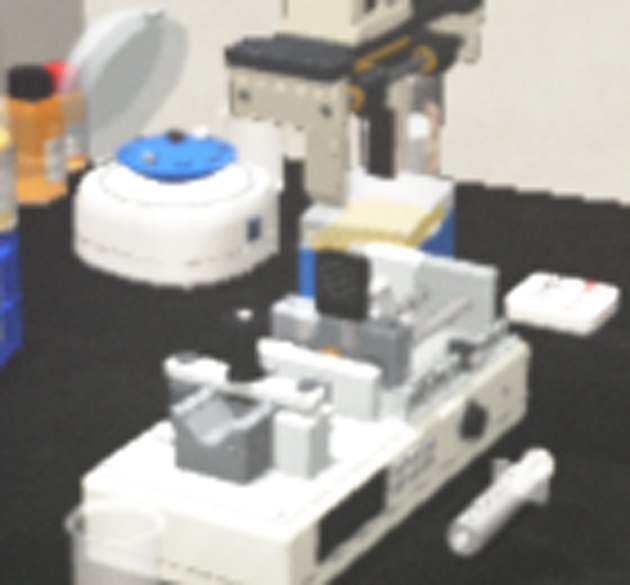

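View pics/top1.png

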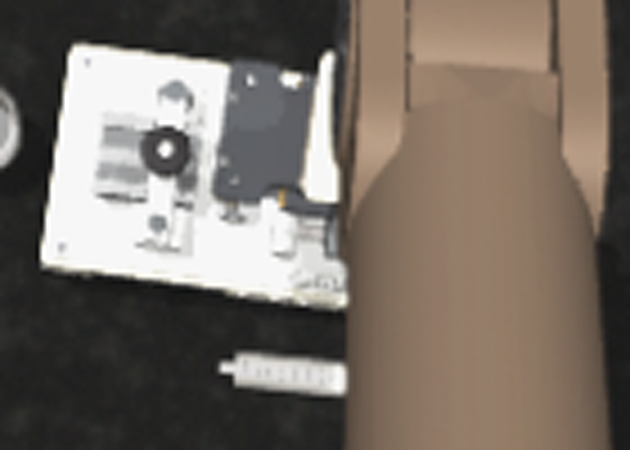

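The side view shows the fingers above the grip, which is at (343, 285) in the crop. The top view is blocked by the arm. The TCP is 9 mm short in y, so I'll correct that and go down.

Emit:
carry_out(
  motion=[
    [4.5,9,0,0,0,0,0],
    [0,0,0,0,0,0,0],
    [0,0,0,0,0,0,0],
  ],
)

```text
time_s: 1.95
position: [0.4924, -0.1113, 0.1918]
tcp_rot: [[0.002, -0.163, -0.987], [-0.0, -0.987, 0.163], [-1.0, -0.0, -0.002]]
contact_force: [-0.5, -1.2, -0.7]
opening: 0.0462
```

Emit:
carry_out(
  motion=[
    [-1,-0.5,-25,0,0,0,0],
    [-0.5,0,-25,0,0,0,0],
    [0,0,-15,0,0,0,0],
    [0,0,-8,0,0,0,0],
    [0,0,0,0,0,0,0],
  ],
)

```text
time_s: 2.37
position: [0.4891, -0.1125, 0.1167]
tcp_rot: [[-0.002, -0.164, -0.986], [0.0, -0.986, 0.164], [-1.0, 0.0, 0.002]]
contact_force: [-0.5, 0.0, -0.1]
opening: 0.046
```

Emit:
carry_out(
  motion=[
    [0,0,0,0,0,0,-1],
    [0,0,0,0,0,0,-1],
    [0,0,0,0,0,0,-1],
    [0,0,0,0,0,0,-1],
    [0,0,0,0,0,0,-1],
  ],
)

```text
time_s: 2.78
position: [0.4903, -0.1126, 0.1184]
tcp_rot: [[0.001, -0.164, -0.986], [-0.0, -0.986, 0.164], [-1.0, 0.0, -0.001]]
contact_force: [-0.2, -0.2, 0.6]
opening: 0.0165
```

```bash
python3 - <<'E'
from rig import camera,read_state
import cv2,numpy as np
s=read_state();p=s["position"];ey=np.array([.1576,.9875]);c=np.array([.4958,-.0874]);print(p,s["opening"],s["contact_force"],(p[:2]-c)@ey,s["tcp_rot"])
for n,(x0,y0,x1,y1) in(("side",(250,150,390,280)),):
    cv2.imwrite(f"pics/{n}2.png",cv2.resize(camera(n)[y0:y1,x0:x1],None,fx=4.5,fy=4.5,interpolation=cv2.INTER_CUBIC))
E
```

```text
[ 0.49032845 -0.11260914  0.11838879] 0.016523348258301984 [-0.22325732 -0.16209032  0.64118154] -0.025756338646790347 [[ 1.16768335e-03 -1.64433794e-01 -9.86387431e-01]
 [-2.38793899e-04 -9.86388121e-01  1.64433626e-01]
 [-9.99999290e-01  4.35368927e-05 -1.19105477e-03]]
```

View pics/side2.png

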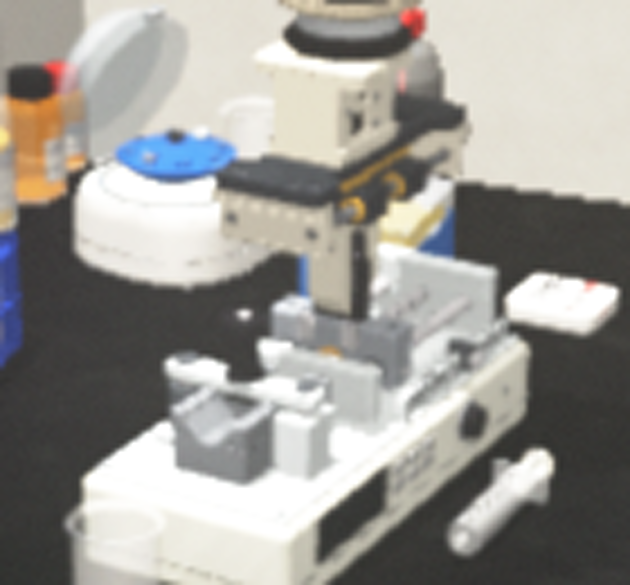

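The fingers are around the grip; the opening reads 16.5 mm and is still settling. Next I'll let them seat and slide most of the way.

Emit:
carry_out(
  motion=[
    [0,0,0,0,0,0,-1],
    [0,0,0,0,0,0,-1],
    [-1.2,-7.5,0,0,0,0,-1],
    [-1.2,-7.5,0,0,0,0,-1],
    [-1.2,-7.5,0,0,0,0,-1],
    [-1.2,-7.5,0,0,0,0,-1],
    [-1.2,-7.5,0,0,0,0,-1],
    [-1.2,-7.5,0,0,0,0,-1],
    [-0.8,-5,0,0,0,0,-1],
    [0,0,0,0,0,0,-1],
    [0,0,0,0,0,0,-1],
  ],
)

```text
time_s: 3.75
position: [0.4822, -0.1633, 0.1183]
tcp_rot: [[0.001, -0.165, -0.986], [-0.001, -0.986, 0.165], [-1.0, 0.001, -0.001]]
contact_force: [-1.6, -2.2, 6.0]
opening: 0.0137
```

```bash
python3 - <<'E'
from rig import camera,read_state
import cv2,numpy as np
s=read_state();p=s["position"];ey=np.array([.1576,.9875]);c=np.array([.4958,-.0874]);print(p,s["opening"],s["contact_force"],(p[:2]-c)@ey)
E
```

```text
[ 0.48219749 -0.16331248  0.1183125 ] 0.013736863777448611 [-1.56732054 -2.19023068  5.99466698] -0.07710733309682984
```

Emit:
carry_out(
  motion=[
    [0,0,0,0,0,0,-0.2],
    [0,0,0,0,0,0,0],
    [0,0,0,0,0,0,0],
    [0,0,0,0,0,0,0],
    [0,0,30,0,0,0,0],
    [0,0,35,0,0,0,0],
    [0,0,35,0,0,0,0],
    [5,40,15,0,0,0,0],
    [5,40,15,0,0,0,0],
    [5,40,0,0,0,0,0],
    [10,40,0,0,0,0,0],
    [0,0,0,0,0,0,0],
  ],
)

```text
time_s: 4.75
position: [0.5077, 0.0045, 0.2474]
tcp_rot: [[0.002, -0.154, -0.988], [0.004, -0.988, 0.154], [-1.0, -0.005, -0.001]]
contact_force: [-0.9, 1.7, 0.1]
opening: 0.0461
```

```bash
python3 - <<'E'
from rig import camera,read_state
import cv2,numpy as np
print(read_state()["position"])
for n,(x0,y0,x1,y1) in(("side",(250,150,390,280)),("top",(290,190,430,290))):
    i=camera(n);cv2.imwrite(f"pics/{n}3full.png",i)
    cv2.imwrite(f"pics/{n}3.png",cv2.resize(i[y0:y1,x0:x1],None,fx=4.5,fy=4.5,interpolation=cv2.INTER_CUBIC))
E
```

```text
[0.50765155 0.0044718  0.24744032]
```

View pics/side3.png

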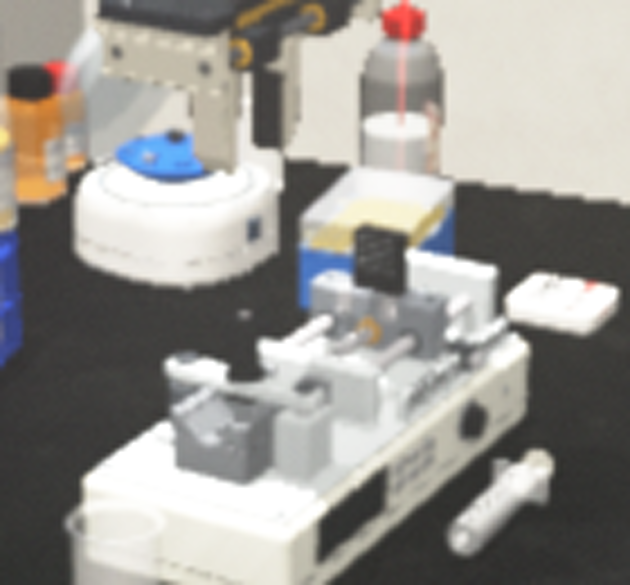

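View pics/top3.png

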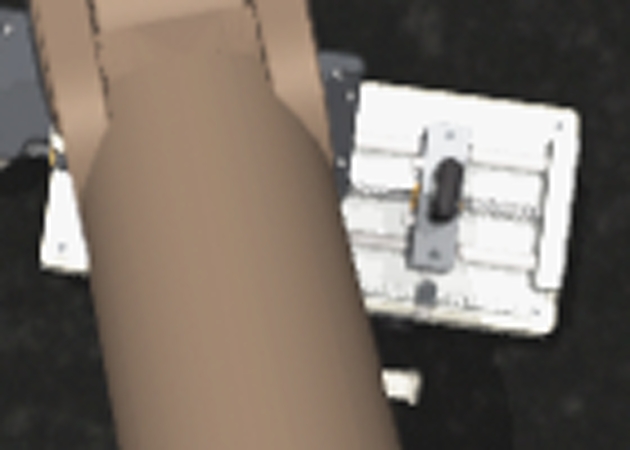

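The top view now shows the pusher grip at about (447, 190) and the rider at (427, 292) in the crop, with nothing in the way. I'll measure both at sub-pixel level.

```bash
python3 - <<'E'
from h import *
S=10;x0,y0,x1,y1=370,210,405,265
im=cv2.imread("pics/top3full.png")[y0:y1,x0:x1]
b=cv2.resize(im,None,fx=S,fy=S,interpolation=cv2.INTER_CUBIC);cv2.imwrite("pics/top3z.png",b)
g=cv2.cvtColor(b,cv2.COLOR_BGR2GRAY)
f=lambda u,v:((u+.5)/S-.5+x0,(v+.5)/S-.5+y0)
ey=np.array([.1576,.9875]);ex=np.array([.9875,-.1576]);c=np.array([.4958,-.0874])
for th in (60,70,85,100):
  for k in cv2.findContours((g<th).astype(np.uint8),cv2.RETR_EXTERNAL,cv2.CHAIN_APPROX_NONE)[0]:
    if cv2.contourArea(k)>3000:
      (cu,cv_),wh,a=cv2.minAreaRect(k);M=cv2.moments(k)
      Q=np.array([(onz("top",*f(*p[0]),.152)[:2]-c)@np.stack([ex,ey],1) for p in k])
      m=abs(Q[:,0])<.008
      print(th,np.round(f(M["m10"]/M["m00"],M["m01"]/M["m00"]),2),"xr",Q[:,0].min().round(4),Q[:,0].max().round(4),"y edges",Q[m,1].min().round(4),Q[m,1].max().round(4))
print(cv2.cvtColor(im,cv2.COLOR_BGR2GRAY)[40:50,6:26])
# row-wise centroid of rider
gi=cv2.cvtColor(im,cv2.COLOR_BGR2GRAY).astype(float)
for v in range(251,259):
  row=gi[v-y0,381-x0:389-x0];w=np.clip(215-row,0,None)
  if w.sum()>60:
    u=(w*np.arange(381,389)).sum()/w.sum();print(v,round(u,2),[round(((onz("top",u,v,z)[:2]-c)@ey)*1e3,2) for z in(.072,.08)])
E
```

```text
Traceback (most recent call last):
ValueError: zero-size array to reduction operation minimum which has no identity
```

View pics/top3z.png

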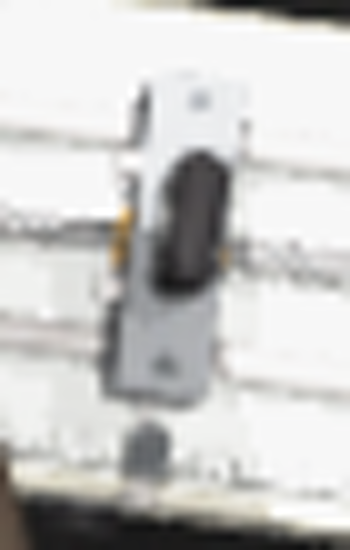

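```bash
python3 - <<'E'
from h import *
S=10;x0,y0,x1,y1=370,210,405,265
im=cv2.imread("pics/top3full.png")[y0:y1,x0:x1]
b=cv2.resize(im,None,fx=S,fy=S,interpolation=cv2.INTER_CUBIC)
g=cv2.cvtColor(b,cv2.COLOR_BGR2GRAY)
f=lambda u,v:((u+.5)/S-.5+x0,(v+.5)/S-.5+y0)
ey=np.array([.1576,.9875]);ex=np.array([.9875,-.1576]);c=np.array([.4958,-.0874])
def pp(uv,z): d=onz("top",*uv,z)[:2]-c; return (np.array([d@ex,d@ey])*1e3).round(2)
for th in (60,70,85,100):
  for k in cv2.findContours((g<th).astype(np.uint8),cv2.RETR_EXTERNAL,cv2.CHAIN_APPROX_NONE)[0]:
    if cv2.contourArea(k)>3000:
      Q=np.array([pp(f(*p[0]),.152) for p in k]);M=cv2.moments(k)
      m=abs(Q[:,0])<8
      if m.sum(): print(th,pp(f(M["m10"]/M["m00"],M["m01"]/M["m00"]),.152),"x",Q[:,0].min(),Q[:,0].max(),"y",Q[m,1].min(),Q[m,1].max())
for uv in((201,98),(165,362)):print("screw",pp(f(*uv),.106))
gi=cv2.cvtColor(im,cv2.COLOR_BGR2GRAY).astype(float)
for v in range(251,259):
  row=gi[v-y0,381-x0:389-x0];w=np.clip(215-row,0,None)
  if w.sum()>60:
    u=(w*np.arange(381,389)).sum()/w.sum();print(v,round(u,2),row.astype(int),[pp((u,v),z)[1] for z in(.072,.08)])
# block edges at rows
for v in (222,225,240,243):
  print(v,gi[v-y0].astype(int)[4:28])
E
```

```text
Traceback (most recent call last):
  File "h.py", line 7, in onz
    o,d=ray(n,u,v);return o+d*(z-o[2])/d[2]
        ~~~^^^^^^^
  File "h.py", line 4, in ray
    c=camera_info(n);T=c["world_from_camera"]
ValueError: time passes only in moves, steps and waits
```

```bash
sed -i 's/^from rig import camera_info/from functools import lru_cache\nimport rig\ncamera_info=lru_cache(None)(rig.camera_info)/' h.py; cat > m.py <<'E'
from h import *
import sys
S=10;x0,y0,x1,y1=370,210,405,265
im=cv2.imread(sys.argv[1])[y0:y1,x0:x1]
b=cv2.resize(im,None,fx=S,fy=S,interpolation=cv2.INTER_CUBIC)
g=cv2.cvtColor(b,cv2.COLOR_BGR2GRAY)
f=lambda u,v:((u+.5)/S-.5+x0,(v+.5)/S-.5+y0)
ey=np.array([.1576,.9875]);ex=np.array([.9875,-.1576]);c=np.array([.4958,-.0874])
def pp(uv,z): d=onz("top",*uv,z)[:2]-c; return (np.array([d@ex,d@ey])*1e3).round(2)
for th in (60,70,85,100):
  for k in cv2.findContours((g<th).astype(np.uint8),cv2.RETR_EXTERNAL,cv2.CHAIN_APPROX_NONE)[0]:
    if cv2.contourArea(k)>3000:
      Q=np.array([pp(f(*p[0]),.152) for p in k]);M=cv2.moments(k)
      m=abs(Q[:,0])<8
      if m.sum(): print(th,pp(f(M["m10"]/M["m00"],M["m01"]/M["m00"]),.152),"x",Q[:,0].min(),Q[:,0].max(),"y",Q[m,1].min(),Q[m,1].max())
if len(sys.argv)<3:
  for uv in((201,98),(165,362)):print("screw",pp(f(*uv),.106))
gi=cv2.cvtColor(im,cv2.COLOR_BGR2GRAY).astype(float)
for v in range(251,259):
  row=gi[v-y0,381-x0:389-x0];w=np.clip(215-row,0,None)
  if w.sum()>60:
    u=(w*np.arange(381,389)).sum()/w.sum();print(v,round(u,2),row.astype(int),[pp((u,v),z)[1] for z in(.072,.08)])
for v in (222,225,240,243):
  print(v,gi[v-y0].astype(int)[4:28])
E
python3 m.py pics/top3full.png; python3 -c "
from rig import read_state;print(read_state()['time_s'])"
```

```text
85 [ -2.47 -74.76] x -20.74 17.25 y -82.37 -66.7
100 [ -2.59 -74.69] x -21.33 17.55 y -82.94 -65.89
screw [ 38.78 -77.64]
screw [-33.53 -77.  ]
252 384.36 [225 219 194 150 156 206 239 241] [np.float64(-78.01), np.float64(-77.21)]
253 384.35 [228 183 141 118 112 130 227 239] [np.float64(-78.31), np.float64(-77.51)]
254 384.2 [234 158 107 105 106 110 215 238] [np.float64(-78.25), np.float64(-77.46)]
255 384.11 [228 143 103 103 103 116 234 234] [np.float64(-78.35), np.float64(-77.55)]
256 384.03 [190 125 103 106 107 137 192 203] [np.float64(-78.48), np.float64(-77.68)]
257 384.5 [215 143 130 131 123 133 173 194] [np.float64(-80.1), np.float64(-79.3)]
258 384.22 [213 185 188 180 163 174 219 226] [np.float64(-79.7), np.float64(-78.89)]
222 [238 242 244 245 247 247 247 247 245 169 146 232 237 237 237 238 237 237
 236 237 184 237 247 247]
225 [241 241 241 241 241 241 241 220 234 233 233 236 236 225 155 103  89 165
 218 206 185 229 237 242]
240 [242 230 226 226 226 216 174  99 122 150 154 152 134 136 147 170 174 175
 236 240 240 240 247 247]
243 [208 207 202 202 202 190 124  84 162 173 173 173 173 175 176 175 179 187
 231 238 238 240 247 247]
4.85
```

```bash
python3 - <<'E'
from h import *
im=cv2.imread("pics/top0.png");g=cv2.cvtColor(im,cv2.COLOR_BGR2GRAY).astype(float)
def cross(a,th):  # first subpixel crossing
    i=np.nonzero((a[:-1]<th)&(a[1:]>=th))[0][0];return i+(th-a[i])/(a[i+1]-a[i])
def fit(P):
    vx,vy,X,Y=cv2.fitLine(np.array(P,np.float32)*1000,cv2.DIST_HUBER,0,.01,.01).ravel();d=np.array([vx,vy])
    n=np.array([-vy,vx]);r=(np.array(P)*1000-[X,Y])@n
    return np.degrees(np.arctan2(vx,vy))%180,r.std().round(2),(X,Y)
print("far",fit([onz("top",u,190+cross(g[190:225,u],130),.064)[:2] for u in range(310,413)]))
print("near",fit([onz("top",u,275-cross(g[275:230:-1,u],130),.06)[:2] for u in range(305,340)]+[onz("top",u,275-cross(g[275:230:-1,u],130),.06)[:2] for u in range(390,409)]))
print("-y end",fit([onz("top",425-cross(g[v,425:395:-1],130),v,.064)[:2] for v in range(218,258)]))
print("+y end",fit([onz("top",290+cross(g[v,290:320],130),v,.064)[:2] for v in range(205,244)]))
E
```

```text
far (np.float32(9.074908), np.float64(0.3), (np.float32(569.2282), np.float32(-72.146675)))
near (np.float32(9.157983), np.float64(6.79), (np.float32(436.1075), np.float32(-21.626005)))
-y end (np.float32(99.250336), np.float64(1.12), (np.float32(472.1845), np.float32(-246.20143)))
+y end (np.float32(99.10172), np.float64(5.07), (np.float32(519.24713), np.float32(69.85376)))
```

```bash
python3 - <<'E'
from h import *
im=cv2.imread("pics/side3full.png")
a=im[205:245,315:368];cv2.imwrite("pics/side3z.png",cv2.resize(a,None,fx=14,fy=14,interpolation=cv2.INTER_CUBIC))
ey=np.array([.1577,.9875]);ex=np.array([.9875,-.1577]);c=np.array([.4958,-.0874])
for x,y,z in((-.058,-.0778,.072),(-.058,-.0778,.08),(-.04,-.0771,.075),(0,-.0771,.152)):
    w=c+ex*x+ey*y;p=proj("side",[*w,z]);print((x,y,z),p.round(2),((p-[315,205]+.5)*14).round())
E
```

```text
(-0.058, -0.0778, 0.072) [352.29 230.67] [529. 366.]
(-0.058, -0.0778, 0.08) [352.4  228.09] [531. 330.]
(-0.04, -0.0771, 0.075) [346.57 228.47] [449. 336.]
(0, -0.0771, 0.152) [334.84 200.56] [285. -55.]
```

View pics/side3z.png

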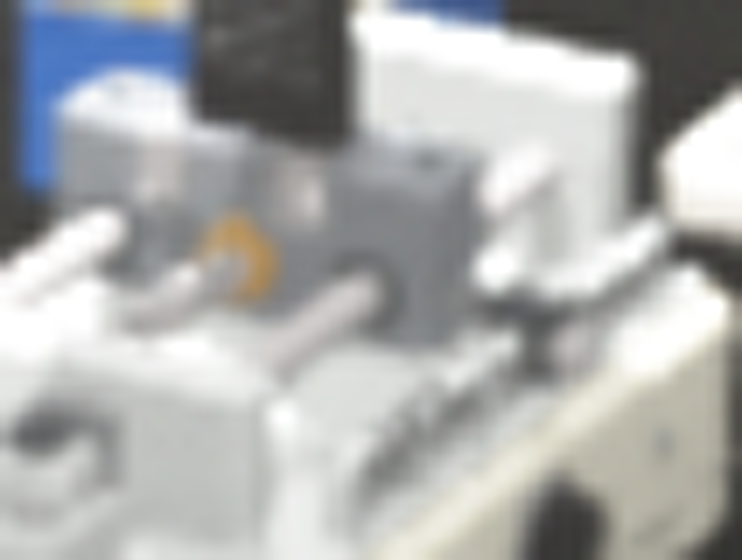

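```bash
python3 - <<'E'
from h import *
ey=np.array([.1577,.9875]);ex=np.array([.9875,-.1577]);c=np.array([.4958,-.0874])
for fn,pts in(("top0.png",((371.2-.1,217.5),(367.7,243.8))),("top3full.png",((389.6,219.35),(386,245.7)))):
    g=cv2.cvtColor(cv2.imread("pics/"+fn),cv2.COLOR_BGR2GRAY).astype(float)
    for u,v in pts:
        ui,vi=round(u),round(v);p=g[vi-2:vi+3,ui-2:ui+3];w=np.clip(np.median(p)-6-p,0,None)
        yy,xx=np.mgrid[vi-2:vi+3,ui-2:ui+3];q=((w*xx).sum()/w.sum(),(w*yy).sum()/w.sum())
        d=onz("top",*q,.106)[:2]-c;print(fn,np.round(q,2),(d@ex*1e3).round(2),(d@ey*1e3).round(2));print(p.astype(int))
E
```

```text
top0.png [370.73 217.3 ] 37.42 -26.32
[[209 195 190 202 203]
 [209 159 131 193 202]
 [208 181 152 194 203]
 [206 207 206 205 203]
 [204 206 206 206 204]]
top0.png [367.31 243.94] -35.51 -26.48
[[208 195 202 210 211]
 [203 147 170 205 211]
 [193 157 164 203 209]
 [208 198 210 212 209]
 [181 187 191 196 192]]
top3full.png [389.52 219.59] 38.09 -77.37
[[229 232 244 242 247]
 [238 236 236 238 236]
 [236 206 203 233 236]
 [231 195 193 232 235]
 [238 231 235 236 235]]
top3full.png [386.04 246.18] -34.67 -77.1
[[174 174 170 175 177]
 [174 165 145 165 175]
 [174 138 115 141 171]
 [176 156 142 147 171]
 [166 165 173 175 174]]
```

Screws on the block put the pusher at −77.2 mm along the pump's y. The rider is at about −77.7 mm. I'll regrip and move it on by about 0.5 mm.

Emit:
carry_out(
  motion=[
    [-6.5,-40,0,0,0,0,0],
    [-6.5,-40,0,0,0,0,0],
    [-6.5,-40,0,0,0,0,0],
    [-6,-40,0,0,0,0,0],
    [0,-8,-20,0,0,0,0],
    [0,0,-20,0,0,0,0],
    [0,0,-10,0,0,0,0],
    [0,0,0,0,0,0,0],
    [0,0,0,0,0,0,0],
  ],
)

```text
time_s: 5.6
position: [0.4807, -0.173, 0.1967]
tcp_rot: [[-0.001, -0.164, -0.986], [0.0, -0.986, 0.164], [-1.0, -0.0, 0.001]]
contact_force: [0.3, 0.0, -0.1]
opening: 0.0458
```

Emit:
carry_out(
  motion=[
    [1.4,9.2,-20,0,0,0,0],
    [0,0,-25,0,0,0,0],
    [0,0,-20,0,0,0,0],
    [0,0,-13,0,0,0,0],
    [0,0,0,0,0,0,0],
    [0,0,0,0,0,0,0],
  ],
)

```text
time_s: 6.1
position: [0.483, -0.1635, 0.1195]
tcp_rot: [[0.0, -0.163, -0.987], [-0.0, -0.987, 0.163], [-1.0, 0.0, -0.0]]
contact_force: [-0.0, -1.1, 0.8]
opening: 0.0457
```

Emit:
carry_out(
  motion=[
    [0,-0.4,0,0,0,0,-1],
    [0,0,0,0,0,0,-1],
    [0,0,0,0,0,0,-1],
    [0,0,0,0,0,0,-1],
    [0,0,0,0,0,0,-1],
    [0,0,0,0,0,0,-1],
    [0,0,0,0,0,0,-1],
    [0,0,0,0,0,0,-1],
  ],
)

```text
time_s: 6.77
position: [0.4827, -0.1642, 0.1192]
tcp_rot: [[0.0, -0.164, -0.986], [-0.0, -0.986, 0.164], [-1.0, 0.0, -0.001]]
contact_force: [-1.1, 0.8, 6.5]
opening: 0.0139
```

```bash
cat > st.py <<'E'
from rig import read_state
import numpy as np
s=read_state();p=s["position"];ey=np.array([.1576,.9875]);c=np.array([.4958,-.0874]);print(s["time_s"],p,s["opening"],s["contact_force"],(p[:2]-c)@ey*1e3)
E
python3 st.py
```

```text
6.7667 [ 0.4827263  -0.16421321  0.11917309] 0.01388008745465534 [-1.1249485   0.79831757  6.48523485] -77.91346369893083
```

Emit:
carry_out(
  motion=[
    [0,0,0,0,0,0,-0.2],
    [0,0,0,0,0,0,0],
    [0,0,0,0,0,0,0],
    [0,0,0,0,0,0,0],
    [0,0,30,0,0,0,0],
    [0,0,35,0,0,0,0],
    [0,0,35,0,0,0,0],
    [6,40,15,0,0,0,0],
    [6,40,0,0,0,0,0.3],
    [7,40,0,0,0,0,0.3],
    [8,40,0,0,0,0,0.3],
    [0,0,0,0,0,0,0.3],
  ],
)

```text
time_s: 7.77
position: [0.5102, 0.0038, 0.2337]
tcp_rot: [[0.001, -0.154, -0.988], [0.004, -0.988, 0.154], [-1.0, -0.005, -0.001]]
contact_force: [0.5, 0.9, -0.4]
opening: 0.0593
```

```bash
python3 st.py; python3 - <<'E'
from h import *
from rig import camera
im=camera("top");cv2.imwrite("pics/top4full.png",im);cv2.imwrite("pics/side4full.png",camera("side"))
cv2.imwrite("pics/top4.png",cv2.resize(im[190:290,290:430],None,fx=5,fy=5,interpolation=cv2.INTER_CUBIC))
ey=np.array([.1577,.9875]);ex=np.array([.9875,-.1577]);c=np.array([.4958,-.0874])
g=cv2.cvtColor(im,cv2.COLOR_BGR2GRAY).astype(float)
for u,v in ((389.6,219.35),(386,245.7)):
        ui,vi=round(u),round(v);p=g[vi-2:vi+3,ui-2:ui+3];w=np.clip(np.median(p)-6-p,0,None)
        yy,xx=np.mgrid[vi-2:vi+3,ui-2:ui+3];q=((w*xx).sum()/w.sum(),(w*yy).sum()/w.sum())
        d=onz("top",*q,.106)[:2]-c;print(np.round(q,2),(d@ex*1e3).round(2),(d@ey*1e3).round(2))
E
python3 m.py pics/top4full.png 1 | head -12
```

```text
7.7667 [0.51016249 0.00383968 0.23369367] 0.05930682513821641 [ 0.52980823  0.89060932 -0.38847327] 92.36271161273773
[389.69 219.94] 37.21 -77.95
[385.89 246.35] -35.2 -76.79
85 [ -2.25 -75.93] x -20.67 17.06 y -83.08 -68.77
100 [ -2.48 -75.58] x -21.29 17.46 y -83.47 -67.96
252 384.66 [225 219 214 166 156 205 238 241] [np.float64(-78.8), np.float64(-78.0)]
253 384.35 [227 183 140 118 112 129 227 239] [np.float64(-78.31), np.float64(-77.51)]
254 384.2 [233 158 107 104 106 109 215 238] [np.float64(-78.26), np.float64(-77.47)]
255 384.11 [228 143 104 103 102 116 234 234] [np.float64(-78.36), np.float64(-77.56)]
256 384.03 [190 125 103 106 107 137 192 203] [np.float64(-78.48), np.float64(-77.68)]
257 384.5 [215 143 130 131 123 132 173 194] [np.float64(-80.11), np.float64(-79.3)]
258 384.2 [212 185 187 180 163 174 218 226] [np.float64(-79.63), np.float64(-78.83)]
222 [237 242 244 245 247 247 247 247 246 199 119 228 236 237 238 238 238 237
 236 239 200 238 247 247]
225 [241 241 241 241 241 241 241 205 242 231 166 232 236 226 152 133  98 122
```

View pics/top4.png

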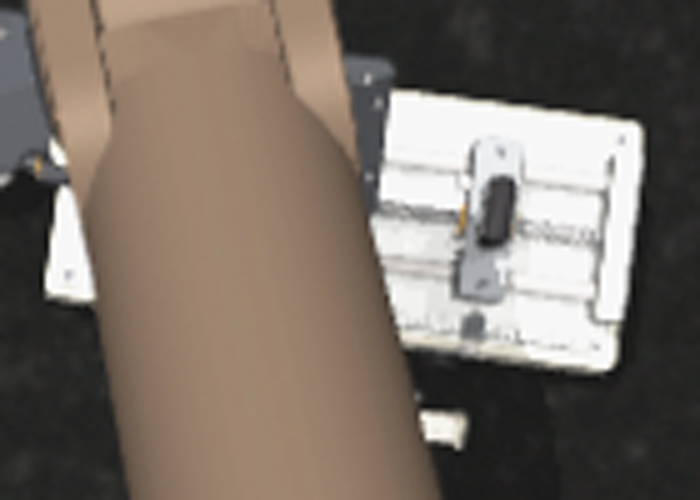

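The pusher block screws now sit at −77.4 mm, against −77.5 to −78 mm for the rider, so they line up. Next is the clamp knob, at about (0.511, 0.001).

Emit:
carry_out(
  motion=[
    [0,-3,-20,0,0,0,0.3],
    [0,0,-20,0,0,0,0.3],
    [0,0,0,0,0,0,0.3],
    [0,0,0,0,0,0,0.3],
  ],
)

```text
time_s: 8.2
position: [0.5084, -0.01, 0.1927]
tcp_rot: [[-0.003, -0.166, -0.986], [-0.001, -0.986, 0.166], [-1.0, 0.001, 0.003]]
contact_force: [-1.1, 1.3, 0.8]
opening: 0.0594
```

Emit:
carry_out(
  motion=[
    [2,10.5,0,0,0,0,0.3],
    [0,0,0,0,0,0,0.3],
    [0,0,0,0,0,0,0.3],
    [0,0,0,0,0,0,0.3],
  ],
)

```text
time_s: 8.53
position: [0.5117, 0.0021, 0.1941]
tcp_rot: [[0.001, -0.164, -0.986], [-0.0, -0.986, 0.164], [-1.0, -0.0, -0.001]]
contact_force: [-0.5, -1.0, -0.9]
opening: 0.0598
```

```bash
python3 st.py; python3 - <<'E'
from h import *
from rig import camera
im=camera("side")
cv2.imwrite("pics/side5.png",cv2.resize(im[160:260,270:370],None,fx=6,fy=6,interpolation=cv2.INTER_CUBIC))
E
```

```text
8.5333 [0.51174724 0.00214281 0.19405005] 0.05984640939274206 [-0.48437663 -0.95911905 -0.88207042] 90.93681169153612
```

View pics/side5.png

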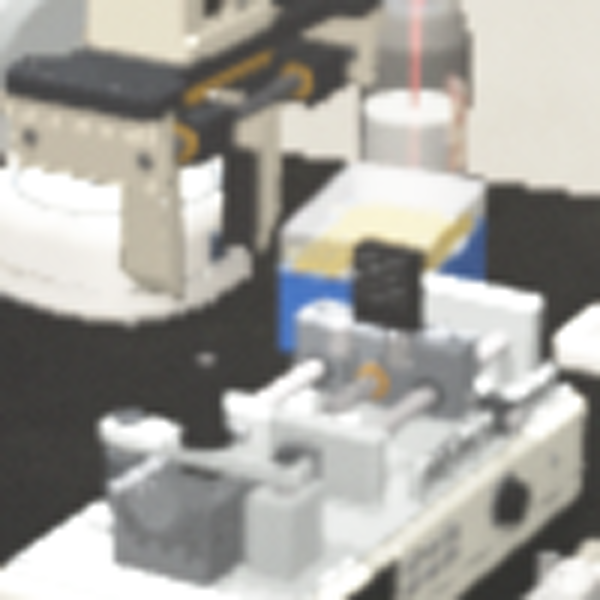

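The knob's white dot is at (205, 360) in the crop, below the fingers and between them. Going down around the head.

Emit:
carry_out(
  motion=[
    [-0.8,-1.2,-20,0,0,0,0.3],
    [0,0,-20,0,0,0,0.3],
    [0,0,-18,0,0,0,0.3],
    [0,0,-10,0,0,0,0.3],
    [0,0,0,0,0,0,0.3],
    [0,0,0,0,0,0,0.3],
  ],
)

```text
time_s: 9.08
position: [0.5105, 0.0006, 0.1255]
tcp_rot: [[-0.001, -0.164, -0.986], [-0.0, -0.986, 0.164], [-1.0, 0.0, 0.0]]
contact_force: [-0.5, 0.5, -0.2]
opening: 0.0597
```

```bash
python3 st.py; python3 - <<'E'
from h import *
from rig import camera
im=camera("side")
cv2.imwrite("pics/side6.png",cv2.resize(im[160:260,270:370],None,fx=6,fy=6,interpolation=cv2.INTER_CUBIC))
E
```

```text
9.0833 [0.51051682 0.00064641 0.12546641] 0.05971247346145699 [-0.47270751  0.49239824 -0.20330813] 89.26519812362612
```

View pics/side6.png

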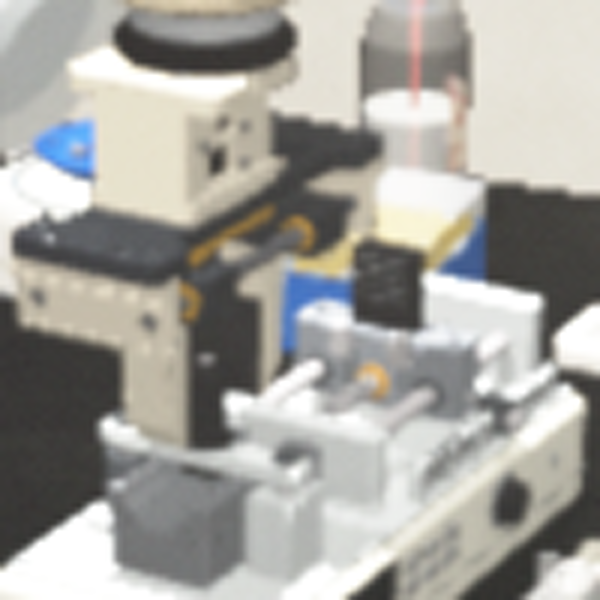

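The fingers straddle the head and nothing is touching. Closing.

Emit:
carry_out(
  motion=[
    [0,0,0,0,0,0,-1],
    [0,0,0,0,0,0,-1],
    [0,0,0,0,0,0,-1],
    [0,0,0,0,0,0,-1],
    [0,0,0,0,0,0,-1],
    [0,0,0,0,0,0,-1],
    [0,0,0,0,0,0,-1],
  ],
)

```text
time_s: 9.72
position: [0.5106, 0.0002, 0.1256]
tcp_rot: [[0.0, -0.165, -0.986], [-0.001, -0.986, 0.165], [-1.0, 0.001, -0.0]]
contact_force: [-0.7, -2.6, 3.1]
opening: 0.0287
```

Emit:
carry_out(
  motion=[
    [0,0,4,0,0,0,-1],
    [0,0,4,0,0,0,-1],
    [0,0,0,0,0,0,-1],
    [0,0,0,0,0,0,-1],
  ],
)

```text
time_s: 10.05
position: [0.5104, 0.0002, 0.1331]
tcp_rot: [[-0.0, -0.165, -0.986], [-0.0, -0.986, 0.165], [-1.0, 0.0, 0.0]]
contact_force: [3.4, -3.8, -9.3]
opening: 0.0292
```

The force is −9.3 N at 7.5 mm of lift, which fits the spring, so the grip is holding. Lifting further.

Emit:
carry_out(
  motion=[
    [0,0,4,0,0,0,-1],
    [0,0,4,0,0,0,-1],
    [0,0,4,0,0,0,-1],
    [0,0,3,0,0,0,-1],
    [0,0,0,0,0,0,-1],
    [0,0,0,0,0,0,-1],
  ],
)

```text
time_s: 10.55
position: [0.5104, 0.0002, 0.1478]
tcp_rot: [[-0.0, -0.165, -0.986], [-0.0, -0.986, 0.165], [-1.0, 0.001, 0.0]]
contact_force: [4.4, -4.9, -12.5]
opening: 0.029
```

Emit:
carry_out(
  motion=[
    [0,0,2,0,0,0,-1],
    [0,0,1.5,0,0,0,-1],
    [0,0,0.5,0,0,0,-1],
    [0,0,0,0,0,0,-1],
    [0,0,0,0,0,0,-1],
  ],
)

```text
time_s: 10.97
position: [0.5104, 0.0002, 0.1516]
tcp_rot: [[-0.001, -0.165, -0.986], [-0.0, -0.986, 0.165], [-1.0, 0.001, 0.0]]
contact_force: [5.4, -3.4, -13.8]
opening: 0.0288
```

Emit:
carry_out(
  motion=[
    [0,0,0.5,0,0,0,-1],
    [0,0,0,0,0,0,-1],
    [0,0,0,0,0,0,-1],
    [0,0,0,0,0,0,-1],
  ],
)

```text
time_s: 11.3
position: [0.5104, 0.0002, 0.1518]
tcp_rot: [[-0.001, -0.165, -0.986], [-0.0, -0.986, 0.165], [-1.0, 0.001, 0.001]]
contact_force: [5.8, -4.5, -16.0]
opening: 0.0289
```

```bash
python3 st.py; python3 - <<'E'
from h import *
from rig import camera
im=camera("side")
cv2.imwrite("pics/side7.png",cv2.resize(im[160:260,270:370],None,fx=6,fy=6,interpolation=cv2.INTER_CUBIC))
E
```

```text
11.3 [5.10373025e-01 1.97782469e-04 1.51791969e-01] 0.02891496370516838 [  5.83190381  -4.51565904 -15.98598415] 88.79951899645206
```

View pics/side7.png

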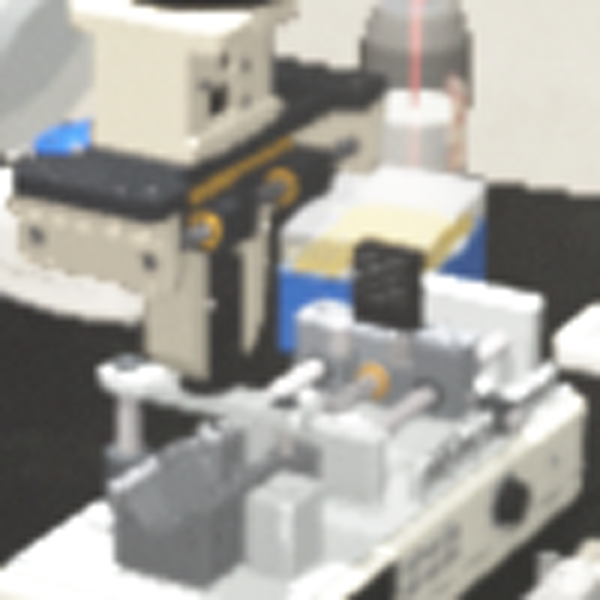

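The clamp is up. The last 0.5 mm commanded gave 0.2 mm of travel and 2 N more force, so it is meeting the stop. I'll confirm with a small extra pull.

Emit:
carry_out(
  motion=[
    [0,0,0.5,0,0,0,-1],
    [0,0,0,0,0,0,-1],
    [0,0,0,0,0,0,-1],
    [0,0,0,0,0,0,-1],
    [0,0,0,0,0,0,-1],
    [0,0,0,0,0,0,-1],
  ],
)

```text
time_s: 11.85
position: [0.5103, 0.0002, 0.1518]
tcp_rot: [[-0.001, -0.165, -0.986], [-0.0, -0.986, 0.165], [-1.0, 0.001, 0.001]]
contact_force: [7.4, -3.7, -20.3]
opening: 0.0288
```

Emit:
carry_out(
  motion=[
    [0,0,0,0,0,0,-1],
    [0,0,0,0,0,0,-1],
    [0,0,0,0,0,0,-1],
    [0,0,0,0,0,0,-1],
    [0,0,0,0,0,0,-1],
    [0,0,0,0,0,0,-1],
    [0,0,0,0,0,0,-1],
    [0,0,0,0,0,0,-1],
    [0,0,0,0,0,0,-1],
    [0,0,0,0,0,0,-1],
    [0,0,0,0,0,0,-1],
    [0,0,0,0,0,0,-1],
  ],
)

```text
time_s: 12.85
position: [0.5103, 0.0002, 0.1518]
tcp_rot: [[-0.001, -0.165, -0.986], [-0.0, -0.986, 0.165], [-1.0, 0.001, 0.001]]
contact_force: [8.0, -3.7, -21.4]
opening: 0.0291
```

```bash
python3 st.py; python3 - <<'E'
from h import *
from rig import camera
for n in("side","top"): cv2.imwrite(f"pics/{n}8.png",camera(n))
a=cv2.imread("pics/side8.png");cv2.imwrite("pics/side8z.png",cv2.resize(a[215:260,280:345],None,fx=12,fy=12,interpolation=cv2.INTER_CUBIC))
a=cv2.imread("pics/top8.png");cv2.imwrite("pics/top8z.png",cv2.resize(a[190:300,220:440],None,fx=3.6,fy=3.6,interpolation=cv2.INTER_CUBIC))
E
```

```text
12.85 [5.10301813e-01 1.90742106e-04 1.51824165e-01] 0.029114934633949267 [  7.95605397  -3.70434004 -21.35682554] 88.78134358374503
```

View pics/side8z.png

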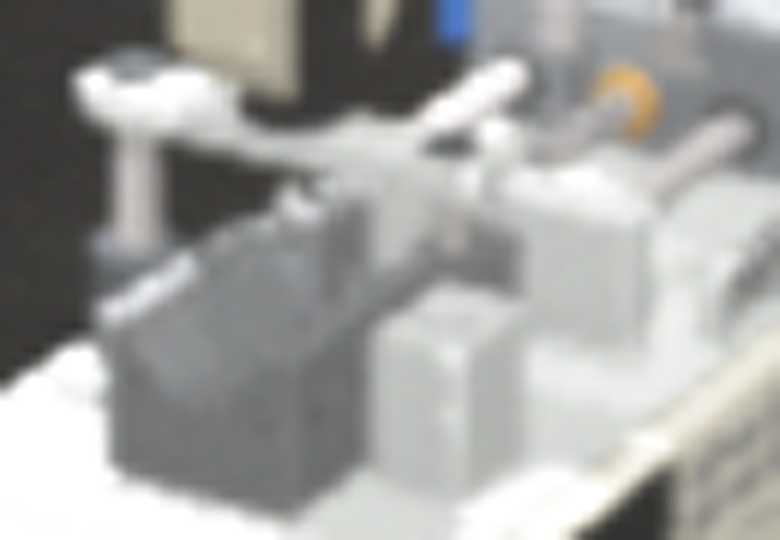

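View pics/top8z.png

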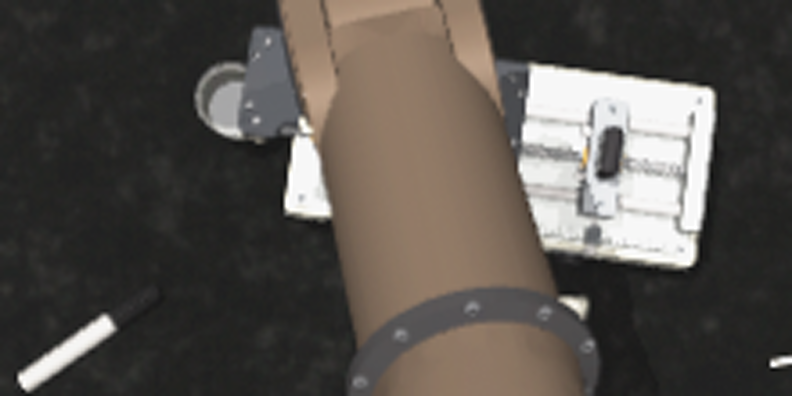

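View pics/side8.png

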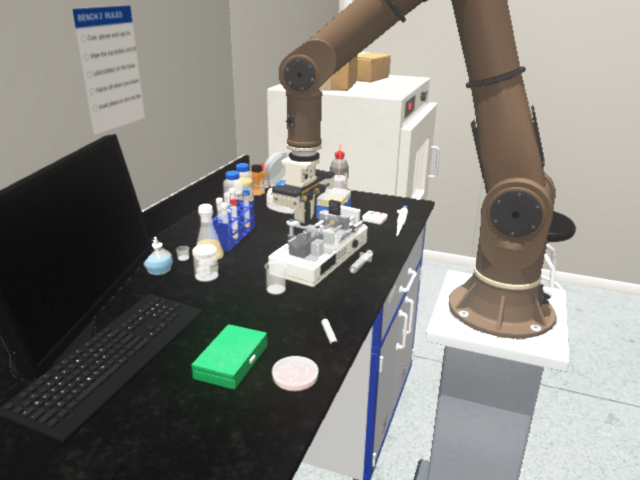

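The close-up of the side view shows the pin at about (455, 235), well above the seat block's hole at (450, 300), with the crossbar raised. The pusher, rider and bystanders haven't moved. The TCP has held steady for 1 s at 26.2 mm of lift, pressed against the stop, so I'm handing in.

```bash
python3 -c "
from rig import order;print(order.sign_off())"; python3 st.py
```

```text
the job is handed in; nothing more can be done
None
the job is handed in; nothing more can be done
```

I set the pusher opposite the rider, then pulled the clamp straight up to its stop. I handed in at 12.95 s (limit 48 s), with the gripper still holding the clamp up.

- **Pusher:** I slid it back about 51 mm by its grip, checked it from above, then regripped to move it about 0.5 mm further. In the last top view the block's two screws average −77.4 mm along the pump's y, and the TCP read −77.9 mm at that second grip. The rider measured −77.5 to −78.3 mm, depending on what height I take for its top, so the two agree to within about 1 mm. The pointer itself was too small to see. The grip's dark outline reads about 2 mm less (−75.7 mm), which I put down to its side face showing in the picture.
- **Clamp:** I gripped the knob by its head and lifted it 26.2 mm. The last 0.5 mm commanded gave no movement, and the downward force on the tool rose to about 21 N, so it is against its stop. That force had crept up about 1 N over the last second, but the TCP did not move. The side view shows the pin well clear of its hole.
- **Surroundings:** By eye in the last pictures, nothing else had been moved. The arm hid most of the syringe in the top view.

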